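Prop the stone bin's lid open

TASK

Make the lid of the small sloping steel bin safe to work under. Swing its prop rod up from the clip on the bin's front, all the way to its stop just past upright, then press the lid down until its socket sits on the end of the rod, and leave it resting there.

Things in the scene. Friction and masses are not known exactly. Their poses are not given: they have to be found in the camera images.
- stone_bin: Grey sheet-steel bin screwed to the bench, 120 deep (x), 200 wide (y), 85 high in front, 150 at the back, its lid half open. Origin: centre of the underside; x points from front to back, y to the left seen from the front, z up. The lid's hinge line is parallel to y at x = +60, z = +150. The rod swings in the plane x = -78 about a pivot at y = -30, z = +55.
- prop_rod (a joint): Swing of the steel prop rod (8 thick, 140 long from pivot to round end), rad: 0 = lying level in its open clip (no snap), pointing to the bin's +y; 1.57 = upright; 1.66 = its stop, leaning a little to -y, where it stays by its own weight (short of upright it falls back).
- rod_grip (a point): Middle of the black rubber-sleeved handle, 14 thick and 42 long, that sticks out of the rod to the bin's front (-x), 70 from the rod's pivot and, at the start, 55 above the bench; the point lies 32 in front of the rod's plane. Moving round the pivot, the handle can turn between the pads of a gripper that keeps its direction.
- bin_lid (a joint): Opening of the lid (4 thick plate, 165 from hinge to front edge, 204 wide, front edge turned up 10), rad: 0 = shut, front sloping 0.496 down; 0.496 = level; starts 0.95 to 1.05, end of travel 1.2; 0.808 = resting on the rod at its stop, rod's end in the socket. The stiff hinge holds it where it is left; about 2 N down near the front edge moves it.
- lid_socket (a point): Point on the lid's upper face over the socket: 145 from the hinge, at the bin's y = -42. The socket, under the lid, is a box open below, 20 wide (y), 22 long, 12 deep, that fits over the rod's end. Pressing down on this point lowers the lid onto the rod.

How it is judged:
By the outcome, as a careful person would: the job done as asked, in the order asked, and still so for the second after the job is handed in, with the robot touching nothing.
It also fails if it takes over 42 s, if anything falls off the work surface, if the arm or the gripper's body presses on something with over 40 N, if the wrist force passes 120 N, or if a joint passes its speed limit or range.

ROBOT

A 6-joint arm with a two-finger parallel gripper is mounted at the origin on a cart in front of the work surface, level with it; the furniture and walls round the work are solid. World frame = base frame: x ahead of the robot, y to its left, z up, the work surface at z = 0. Lengths are in mm, angles in rad, forces in N, time in s.
With the tool pointing down it reaches from about 400 to 925 mm from the base axis. Payload 12.5 kg.
Tool frame: the origin (TCP) lies where the fingers leave the gripper's body, on its centre line; the fingertips stand 78 mm ahead of it and the grasp point (between the pads) lies 59 mm ahead of it (env.nose_length is the distance from the TCP to the fingertips, in mm); z points along the fingers, y is the line along which they close (so a half turn about z gives the same grasp; the last joint's range is limited). The gripper opens to 95 mm and grips with 3 to 60 N. Pads are 20 mm wide; open, the fingers measure 119 mm over their backs; the gripper's body (75 mm by 180 mm) begins 59 mm behind the grasp point.
Start: joints at [-1.315, 0.491, 1.559, -0, 1.092, -0.106], TCP at [221.246, -584.541, 292.261] pointing down, gripper open.
Joint ranges: [-3.1, 3.1], [-0.84, 2.19], [0.05, 2.79], [-1.13, 4.28], [0.06, 2.93], [-2.69, 2.69]. Speed limits (rad/s): [2.22, 2.22, 2.79, 3.14, 3.14, 3.14].

INTERFACE

Orientations are given as [roll, pitch, yaw] about the fixed x, y, z axes, in that order (R = Rz(yaw) Ry(pitch) Rx(roll)).
In Python, from cell import env gives the robot as it stands. The module is installed in compiled form; this text tells all that it offers.
- The arm moves only by the tool send_rows, never from a script. Its argument "series" is text: rows parted by semicolons, each of 6 numbers parted by spaces: the shift along the tool's x, y, z as a fraction of full scale, then the turn, a rotation vector about the tool's x, y, z as a fraction of full scale. A call has 1 to 5 rows; each row shifts and turns the commanded pose from where the row before left it, along the tool's axes as they then stand; what a row does not reach is not made up. Full scale, the value 1, is 60 mm for a shift and 10 degrees for a turn. A row lasts 1/8 s, in which the tool goes at most 62.5 mm and 10.7 degrees, less where a joint would pass 70% of its speed; a pose out of reach is approached as far as the arm can. A call with a number of a shift or a turn outside -1 to 1 is refused whole. A call with a gripper value outside its range is refused whole. "fingers" is the opening, from 0 (shut) to 1 (fully open), set as the call begins (left out, the last holds). The fingers move at their own pace and stop on an object; the grip force is fixed at half the most. Time passes only in rows, so rows that do not move let the fingers close. It gives the time, the measured TCP pose, the force, the opening and the grip force at its end, in the units of the state.
- env.state(): the state, without advancing time (a new reading comes with each control period).
- env.read_camera(name): name is "scene" or "top" or "wrist"; returns a dict with "color" (384x512x3 uint8, red, green, blue), "z_map" (384x512 float32, mm along the optical axis (not along the pixel's ray), 0 where there is no reading), "fovy" (degrees; the focal length in pixels is half the picture's height over the tangent of half this angle, whatever the lens; pixels are square), "cx", "cy" (the principal point, pixels), "R" (3x3) and "t" (3): a world point X has camera coordinates R X + t. Camera axes: x right, y down, z forward; pixel columns grow to the right and rows downward; lengths in mm; the calibration is good to about 2 mm. A picture is of the moment at which its call begins.
- env.job_done(): hands the job in; it is judged then, once.
The state is a dict: "t": time; "joints": joint angles; "qvel": joint speeds; "tau": joint torques, N m; "eef_pos": TCP position; "tcp_rot": TCP orientation; "ft_force": force on the tool from outside, world axes, zero at the start; "moment": the same for the moment, N m; "opening": opening from 0.0 (shut) to 1.0 (fully open); "grip_force": force on a finger pad.
Only numpy, scipy, OpenCV 4.12 (cv2) and the standard library are available. Lean on these libraries where they do the work, as an engineer would, in place of code of your own. Each camera call takes 0.05 s, during which the arm holds its last target. There are 200 camera calls.

## Working session

There is one attempt and no reset: what is moved stays moved. The work goes in short steps, Python scripts to look and compute and a tool call to move; the robot and the scene stay as the last step left them, time stands still between calls to the robot, and variables do not carry over. Pictures are saved under pics/ and viewed, at most 10 in all, crops included, and the job is handed in when it is done.

Besides the shell and the picture viewer there is one more tool, called after "Call:" as name(argument=value, ...) on one line, values as JSON. send_rows: Moves the arm, as the interface text tells. Shift numbers are shares of 60 mm and turn numbers shares of 10 degrees, none past 1 either way. Its arguments: {"type":"object","properties":{"series":{"type":"string"},"fingers":{"type":"number"}},"required":["series"]}

```bash
mkdir -p pics; cat > h.py <<'E'
import numpy as np, cv2
from cell import env
def save(n,f):
    d=env.read_camera(n); cv2.imwrite(f'pics/{f}.png',d['color'][:,:,::-1]); np.savez(f'{f}.npz',**d); return d
def pt(d,u,v,z=None):
    z=float(d['z_map'][int(v),int(u)]) if z is None else z
    f=192/np.tan(np.radians(float(d['fovy']))/2)
    c=np.array([(u-d['cx'])/f*z,(v-d['cy'])/f*z,z]); return d['R'].T@(c-d['t'])
def cloud(d):
    f=192/np.tan(np.radians(float(d['fovy']))/2)
    v,u=np.mgrid[:384,:512]; z=d['z_map']
    return (np.stack([(u-d['cx'])/f*z,(v-d['cy'])/f*z,z],-1)-d['t'])@d['R']
E
python3 - <<'E'
from h import *
a=save('scene','s1');b=save('top','t1')
im=np.hstack([cv2.imread('pics/s1.png'),cv2.imread('pics/t1.png')])
for n in('s1','t1'):cv2.imwrite(f'pics/{n}b.png',cv2.resize(cv2.imread(f'pics/{n}.png'),(800,600)))
print(env.state()); print([-(d['R'].T@d['t']) for d in(a,b)])
E
```

```text
{'t': 0.1, 'joints': array([-1.31457815e+00,  4.91526445e-01,  1.55941412e+00,  1.70574771e-05,
        1.09171104e+00, -1.05611976e-01]), 'qvel': array([ 4.90352685e-04, -1.97838154e-05, -1.69211552e-03, -3.17871313e-05,
        2.76754944e-04,  7.31376749e-04]), 'tau': array([ 1.49408570e-03, -6.13624692e+01, -2.58605611e+01,  6.93442323e-02,
        4.71041480e-02, -6.97257155e-05]), 'eef_pos': array([ 221.22084574, -584.38116544,  291.6944467 ]), 'tcp_rot': array([-3.14054119e+00, -1.26674846e-04,  3.61822216e-01]), 'ft_force': array([-0.26460105, -0.72705776, -0.11783535]), 'moment': array([0.04316821, 0.02001703, 0.06349988]), 'grip_force': 0.0, 'opening': 1.0014473324839466}
[array([-11.28622243, 588.56155497, 681.21449838]), array([367.4839101 , 268.67894317, 953.48910294])]
```

View pics/s1b.png

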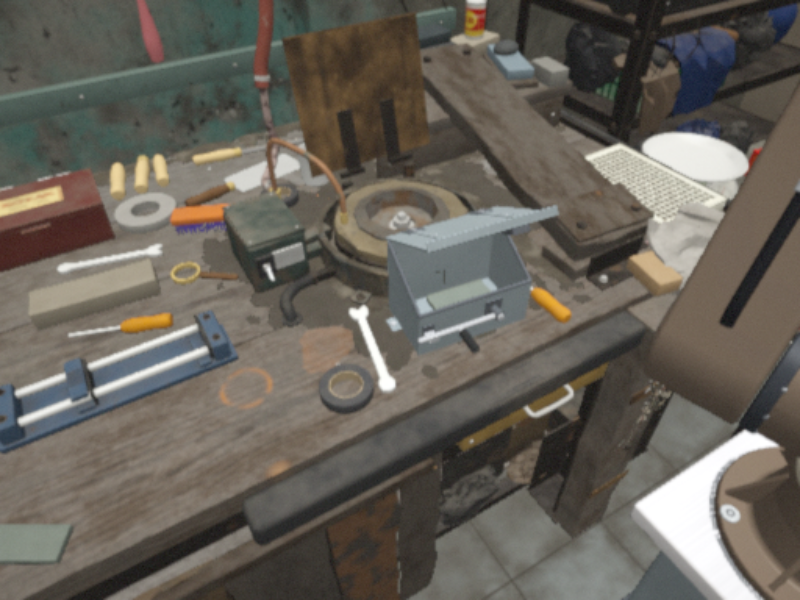

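View pics/t1b.png

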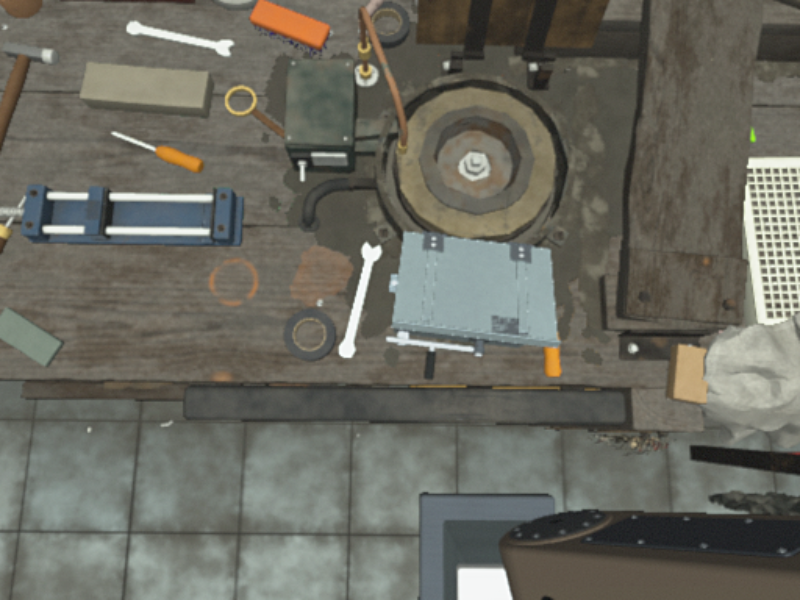

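The scene view shows the bin at about (460,290) with its lid half open, and the rod lying on the front with the black handle at (470,340). In the top view (800x600) the lid corners are about (403,235), (552,248), (557,343), (392,328). The handle runs (432,350)–(429,375), the rod's pivot is at (478,348), and the dark patch over the socket is at (505,323).

```bash
python3 - <<'E'
from h import *
np.set_printoptions(precision=1,suppress=True)
d=dict(np.load('t1.npz')); s=.64
for n,u,v in [('hl',406,240),('hr',549,252),('fr',553,338),('fl',396,324),('patch',505,323),('h0',432,352),('h1',429,374),('piv',478,347),('rodend',392,340),('rodmid',450,346),('benchfront',480,366)]:
    print(n,pt(d,u*s,v*s))
c=cloud(d); P=c[165:205,262:345].reshape(-1,3); 
ok=P[:,2]>130;P=P[ok]
A=np.c_[P[:,:2],np.ones(len(P))]
for _ in range(4):
    k=np.linalg.lstsq(A,P[:,2],rcond=None)[0]; r=P[:,2]-A@k; m=abs(r)<4; P=P[m];A=A[m]
print(k,len(P),'slope',np.arctan(np.hypot(*k[:2])),'yaw of uphill(-x)',np.degrees(np.arctan2(k[1],k[0])))
# handle: bgr dark pixels in enlarged
im=cv2.imread('pics/t1.png')[190:250,230:370]; im2=cv2.imread('pics/s1.png')[190:260,240:350]
a=cv2.resize(im,(800,343),interpolation=cv2.INTER_CUBIC)
cv2.imwrite('pics/c1.png',np.vstack([a,cv2.resize(im2,(393,250),interpolation=cv2.INTER_CUBIC) if 0 else cv2.copyMakeBorder(cv2.resize(im2,(400,255)),0,0,0,400,0)]))
E
```

```text
hl [604.7 245.1 161.2]
hr [591.2  48.4 159.2]
fr [463.5  66.5 226.9]
fl [477.  258.6 234.4]
patch [482.4 123.3 219. ]
h0 [461.8 202.3  63.6]
h1 [429.  207.   67.3]
piv [470.  133.8  64.1]
rodend [479.2 261.8  61. ]
rodmid [471.4 175.1  60.6]
benchfront [447.1 121.7   2.1]
[ -0.7   0.1 565.1] 356 slope 0.6266988746445831 yaw of uphill(-x) 173.03691242444285
```

View pics/c1.png

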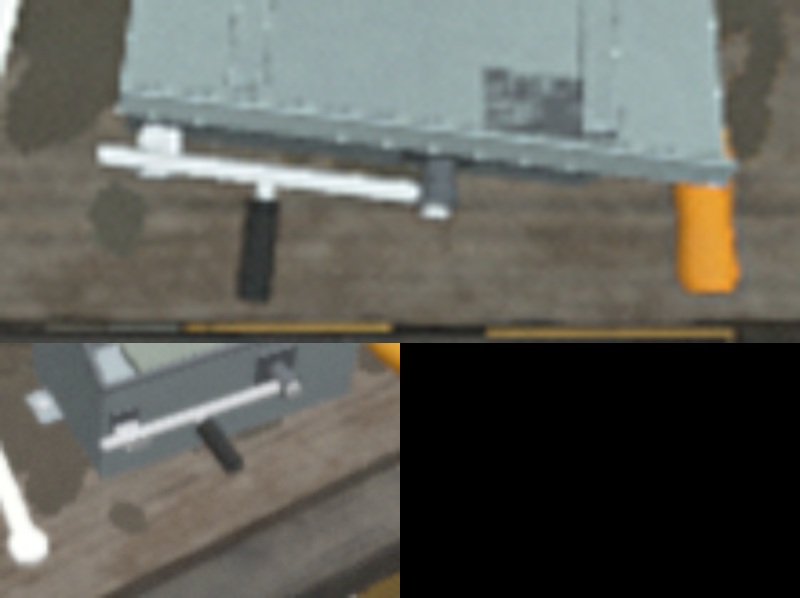

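```bash
cat > fit.py <<'E'
from h import *
from scipy.optimize import least_squares
np.set_printoptions(precision=1,suppress=True)
d=dict(np.load('t1.npz')); f=192/np.tan(np.radians(float(d['fovy']))/2)
C=lambda X,Y:(230+X/5.714,190+Y/5.714)
def mdl(p):
    x,y,w,a=p; s=a-.496
    fx,fz=60-165*np.cos(s),150+165*np.sin(s)
    B=np.array([[-78,110,59],[-89,40,55],[-131,40,55],[-78,-30,59],[fx,102,fz],[fx,-102,fz],[60,102,152],[60,-102,152]])
    c,q=np.cos(w),np.sin(w)
    return B@np.array([[c,-q,0],[q,c,0],[0,0,1]]).T+[x,y,0]
obs=np.array([C(100,155),C(262,195),C(254,299),C(437,190),C(120,110),C(733,178),(403*.64,236*.64),(552*.64,248*.64)])
def res(p):
    X=mdl(p)@d['R'].T+d['t']; return ((X[:,:2]/X[:,2:]*f+[d['cx'],d['cy']])-obs).ravel()
r=least_squares(res,[535,150,-.08,1.0],x_scale=[10,10,.1,.1],loss='soft_l1')
if __name__=='__main__':
    print(r.x[:2],r.x[2:].round(3),np.degrees(r.x[2])); print(res(r.x).reshape(-1,2)*600/384); print(mdl(r.x))
    # depth check of lid patch
    print(pt(d,*C(300,40)),pt(d,*C(660,60)),pt(d,*C(256,250)))
E
python3 fit.py
```

```text
[548.3 153.1] [-0.1  1. ] -5.597829435026168
[[-0.3 -0.6]
 [ 1.   1.2]
 [ 0.4  0.8]
 [ 0.6  0.1]
 [ 0.2 -0. ]
 [-0.5 -0.2]
 [ 0.2 -3.4]
 [-2.7  0.7]]
[[481.4 270.2  59. ]
 [463.6 201.6  55. ]
 [421.8 205.7  55. ]
 [467.8 130.9  59. ]
 [474.1 262.9 229.5]
 [454.2  59.9 229.5]
 [618.  248.8 152. ]
 [598.1  45.7 152. ]]
[501.2 201.7 214.9] [497.1  76.7 208.4] [442.2 206.1  62.6]
```

```bash
cat >> h.py <<'E'
from scipy.spatial.transform import Rotation as Ro, Slerp
BO=np.array([548.3,153.1,0]); W=np.radians(-5.6)
def bw(*p): return Ro.from_euler('z',W).apply(p)+BO
def wb(p): return Ro.from_euler('z',-W).apply(np.asarray(p)-BO)
def rot(tilt,dyaw=0): return Ro.from_euler('xyz',[np.pi,-np.radians(tilt),W+dyaw])
def tcp(grasp,tilt,off=59): return grasp-off*rot(tilt).apply([0,0,1])
def rows(p,R,n,p0=None,R0=None):
    s=env.state(); p0=s['eef_pos'] if p0 is None else p0; R0=Ro.from_euler('xyz',s['tcp_rot']) if R0 is None else R0
    S=Slerp([0,1],Ro.concatenate([R0,R])); o=[]
    for i in range(n):
        a,b=S(i/n),S((i+1)/n); o.append(' '.join(f'{x:.3f}' for x in np.r_[a.inv().apply((p-p0)/n)/60,np.degrees((a.inv()*b).as_rotvec())/10]))
    print('; '.join(o))
def st():
    s=env.state(); R=Ro.from_euler('xyz',s['tcp_rot']); print('t',s['t'],'tcp',s['eef_pos'].round(1),'rpy',s['tcp_rot'].round(3),'tipBin',wb(s['eef_pos']+78*R.apply([0,0,1])).round(1),'graspBin',wb(s['eef_pos']+59*R.apply([0,0,1])).round(1),'F',s['ft_force'].round(1),'op',s['opening'])
E
python3 - <<'E'
from h import *
c=cloud(dict(np.load('t1.npz'))); 
for y0 in range(-300,60,60):
    m=(c[...,1]>y0)&(c[...,1]<y0+60)&(c[...,0]>380)&(c[...,0]<600); print(y0,c[m][:,2].max() if m.any() else None)
G=tcp(bw(-114,40,55),30); print('grasp tcp',G)
A=np.array([430.,-350,350]); B=np.array([430.,0,350])
s=env.state();R0=Ro.from_euler('xyz',s['tcp_rot'])
rows(A,rot(0,.15),6); rows(B,rot(0),7,A,rot(0,.15))
E
```

```text
-300 102.55216313067733
-240 103.61377760446868
-180 102.16460343945475
-120 100.17419551960934
-60 10.504188087210569
0 212.91460771675227
grasp tcp [409.38818409 206.91224211 106.09549882]
0.773 -0.404 -0.161 -0.001 0.000 0.296; 0.751 -0.443 -0.162 -0.001 0.000 0.296; 0.727 -0.481 -0.162 -0.001 0.000 0.296; 0.701 -0.518 -0.162 -0.001 0.000 0.296; 0.674 -0.553 -0.162 -0.001 0.000 0.296; 0.644 -0.587 -0.162 -0.001 0.000 0.296
0.044 -0.832 -0.000 -0.000 -0.000 0.123; 0.026 -0.833 -0.000 0.000 -0.000 0.123; 0.008 -0.833 -0.000 -0.000 -0.000 0.123; -0.010 -0.833 -0.000 -0.000 -0.000 0.123; -0.028 -0.833 -0.000 -0.000 -0.000 0.123; -0.046 -0.832 -0.000 0.000 -0.000 0.123; -0.064 -0.831 -0.000 0.000 -0.000 0.123
```

Call:
send_rows(series="0.77 -0.4 -0.2 0 0 0.3; 0.75 -0.44 -0.2 0 0 0.3; 0.73 -0.48 -0.2 0 0 0.3; 0.7 -0.52 -0.2 0 0 0.3; 0.67 -0.55 -0.2 0 0 0.3", fingers=0.55)

```text
t: 0.72
eef_pos: [396.2, -388.7, 352.5]
tcp_rot: [-3.141, 0.0, 0.098]
ft_force: [0.2, -0.5, 0.6]
opening: 0.569
grip_force: 0.0
```

Call:
send_rows(series="0.64 -0.59 -0.16 0 0 0.3; 0.04 -0.83 0 0 0 0.12; 0.03 -0.83 0 0 0 0.12; 0 -0.83 0 0 0 0.12; 0 -0.83 0 0 0 0.12")

```text
t: 1.35
eef_pos: [430.6, -150.2, 361.7]
tcp_rot: [-3.142, 0.0, -0.037]
ft_force: [0.3, 0.5, -0.6]
opening: 0.551
grip_force: 0.0
```

```bash
python3 - <<'E'
from h import *
st(); print(env.state()['joints'].round(3))
P=tcp(bw(-150,40,110),30)
print(P); rows(P+[0,0,30],rot(30),8)
E
```

```text
t 1.35 tcp [ 430.6 -150.2  361.7] rpy [-3.142  0.    -0.037] tipBin [ -87.6 -313.3  283.7] graspBin [ -87.5 -313.3  302.7] F [ 0.3  0.5 -0.6] op 0.5506408595281962
[-0.481  0.173  1.852 -0.     1.117  1.127]
[373.55999769 210.42522651 161.09549882]
-0.147 -0.746 0.356 -0.011 0.375 0.042; -0.175 -0.746 0.343 -0.011 0.375 0.042; -0.202 -0.745 0.330 -0.011 0.375 0.042; -0.229 -0.744 0.314 -0.011 0.375 0.042; -0.255 -0.743 0.297 -0.011 0.375 0.042; -0.279 -0.742 0.278 -0.011 0.375 0.042; -0.302 -0.740 0.257 -0.011 0.375 0.042; -0.324 -0.738 0.235 -0.011 0.375 0.042
```

```bash
python3 - <<'E'
from h import *
P=tcp(bw(-150,40,110),30)+[0,0,30]; A=np.array([378,0,320.])
rows(A,rot(12),3); rows(P,rot(30),5,A,rot(12))
E
```

```text
-0.323 -0.823 0.232 -0.012 0.400 0.115; -0.355 -0.816 0.206 -0.012 0.400 0.115; -0.385 -0.809 0.179 -0.012 0.400 0.115
-0.171 -0.697 0.403 0.000 0.360 0.000; -0.196 -0.697 0.391 -0.000 0.360 0.000; -0.220 -0.697 0.378 -0.000 0.360 0.000; -0.243 -0.697 0.364 0.000 0.360 0.000; -0.266 -0.697 0.348 0.000 0.360 0.000
```

Call:
send_rows(series="-0.32 -0.82 0.23 0 0.4 0.115; -0.355 -0.82 0.21 0 0.4 0.115; -0.385 -0.81 0.18 0 0.4 0.115; 0 0 0 0 0 0")

```text
t: 1.85
eef_pos: [376.3, 1.0, 319.5]
tcp_rot: [-3.135, -0.208, -0.094]
ft_force: [1.1, 0.9, 0.5]
opening: 0.547
grip_force: 0.0
```

Call:
send_rows(series="-0.17 -0.7 0.4 0 0.36 0; -0.195 -0.7 0.39 0 0.36 0; -0.22 -0.7 0.38 0 0.36 0; -0.24 -0.7 0.365 0 0.36 0; -0.265 -0.7 0.35 0 0.36 0")

```text
t: 2.48
eef_pos: [384.0, 160.9, 230.9]
tcp_rot: [3.133, -0.444, -0.096]
ft_force: [0.0, -0.2, 0.3]
opening: 0.55
grip_force: 0.0
```

```bash
python3 - <<'E'
from h import *
st(); print(env.state()['joints'].round(3))
save('wrist','w1'); cv2.imwrite('pics/w1b.png',cv2.resize(cv2.imread('pics/w1.png'),(800,600)))
A=tcp(bw(-114,40,90),30); rows(A,rot(30),2); rows(tcp(bw(-114,40,55),30),rot(30),2,A,rot(30))
E
```

```text
t 2.475 tcp [384.  160.9 230.9] rpy [ 3.133 -0.444 -0.096] tipBin [-130.8   -8.8  160.5] graspBin [-139.    -8.7  177.6] F [ 0.  -0.2  0.3] op 0.549733373043665
[ 0.324  0.237  2.29  -0.734  0.276  2.669]
-0.165 -0.389 0.742 0.015 0.221 0.036; -0.196 -0.386 0.736 0.015 0.221 0.036
-0.146 -0.000 0.253 0.000 0.000 0.000; -0.146 -0.000 0.253 0.000 0.000 0.000
```

View pics/w1b.png

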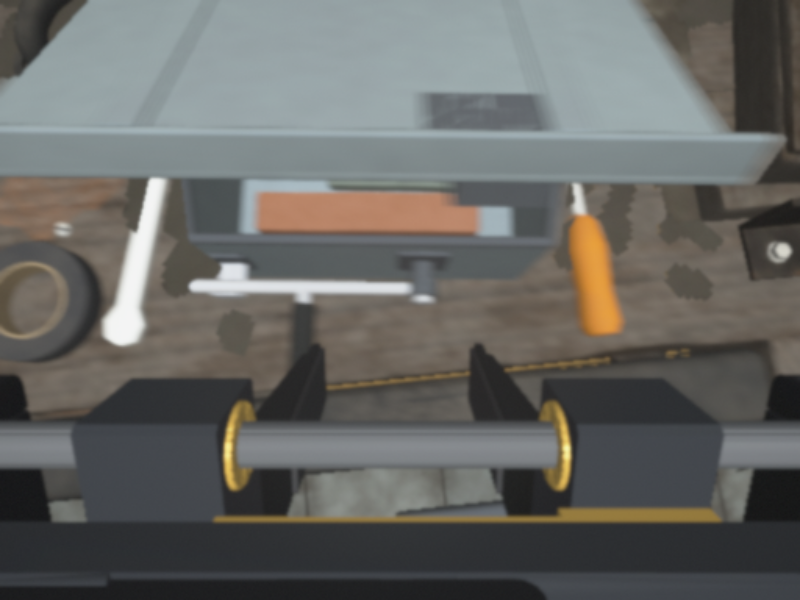

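The wrist view shows the handle at about (303,330), just left of centre, the rod from (190,287) to (425,290), and clear space round it. Joint 6 is near its limit, so I'll raise the tool, turn it half way round and use a smaller tilt.

```bash
cat >> h.py <<'E'
def rf(tilt,dyaw=0): return rot(tilt,dyaw)*Ro.from_euler('z',np.pi)
E
python3 - <<'E'
from h import *
st();s=env.state(); rows(s['eef_pos']+[-10,0,95],rot(20),3)
E
```

```text
t 2.525 tcp [384.8 163.2 230.4] rpy [ 3.13  -0.446 -0.084] tipBin [-130.    -6.3  160.1] graspBin [-138.2   -6.2  177.2] F [-0.6 -0.  -0.6] op 0.550756949545053
0.178 0.010 -0.500 0.012 -0.186 0.023; 0.162 0.009 -0.505 0.012 -0.186 0.023; 0.145 0.007 -0.510 0.012 -0.186 0.023
```

Call:
send_rows(series="0.17 0.01 -0.5 0 -0.19 0; 0.15 0.01 -0.5 0 -0.19 0; 0.13 0.01 -0.5 0 -0.19 0; 0 0 0 0 0 -1; 0 0 0 0 0 -1")

```text
t: 3.15
eef_pos: [372.9, 160.0, 324.5]
tcp_rot: [3.01, -0.321, 0.277]
ft_force: [-0.4, -0.4, 0.0]
opening: 0.555
grip_force: 0.0
```

Call:
send_rows(series="0 0 0 0 0 -1; 0 0 0 0 0 -1; 0 0 0 0 0 -1; 0 0 0 0 0 -1; 0 0 0 0 0 -1")

```text
t: 3.78
eef_pos: [373.0, 160.0, 324.0]
tcp_rot: [2.813, -0.107, 1.146]
ft_force: [-0.1, -0.9, 0.9]
opening: 0.55
grip_force: 0.0
```

Call:
send_rows(series="0 0 0 0 0 -1; 0 0 0 0 0 -1; 0 0 0 0 0 -1; 0 0 0 0 0 -1; 0 0 0 0 0 -1")

```text
t: 4.4
eef_pos: [372.9, 160.0, 324.0]
tcp_rot: [2.845, 0.179, 1.974]
ft_force: [0.1, -1.2, 0.7]
opening: 0.547
grip_force: 0.0
```

Call:
send_rows(series="0 0 0 0 0 -1; 0 0 0 0 0 -1; 0 0 0 0 0 -1; 0 0 0 0 0 -1; 0 0 0 0 0 -1")

```text
t: 5.03
eef_pos: [372.9, 160.0, 324.0]
tcp_rot: [3.09, 0.341, 2.865]
ft_force: [-0.6, 0.6, -0.5]
opening: 0.547
grip_force: 0.0
```

```bash
python3 - <<'E'
from h import *
st(); print(env.state()['joints'].round(3)); s=env.state()
def tc(g,t): return g-59*rf(t).apply([0,0,1])
B=tc(bw(-145,35,170),20); A=tc(bw(-117,40,92),20); rows(B,rf(20),3); rows(A,rf(20),2,B,rf(20)); rows(tc(bw(-117,40,55),20),rf(20),2,A,rf(20))
E
```

```text
t 5.025 tcp [372.9 160.  324. ] rpy [3.09  0.341 2.865] tipBin [-148.8  -10.9  250.6] graspBin [-155.3  -10.7  268.5] F [-0.6  0.6 -0.5] op 0.5470058290053001
[ 0.311  0.062  2.134 -0.239  0.644 -0.823]
0.174 0.230 0.532 -0.017 -0.006 -0.322; 0.161 0.238 0.533 -0.017 -0.006 -0.322; 0.148 0.245 0.533 -0.017 -0.006 -0.322
0.003 0.042 0.691 0.000 0.000 0.000; 0.003 0.042 0.691 0.000 0.000 0.000
0.105 0.000 0.290 0.000 0.000 0.000; 0.105 0.000 0.290 0.000 0.000 0.000
```

Call:
send_rows(series="0.17 0.23 0.53 -0.017 -0.006 -0.32; 0.16 0.24 0.53 -0.017 -0.006 -0.32; 0.15 0.245 0.53 -0.017 -0.006 -0.32; 0 0.04 0.69 0 0 0; 0 0.04 0.69 0 0 0")

```text
t: 5.65
eef_pos: [416.9, 206.8, 146.9]
tcp_rot: [3.138, 0.349, 3.037]
ft_force: [1.4, -0.0, 0.4]
opening: 0.553
grip_force: 0.0
```

```bash
python3 - <<'E'
from h import *
save('wrist','w2');save('scene','s2'); st(); print(env.state()['joints'].round(3))
cv2.imwrite('pics/m2.png',np.vstack([cv2.resize(cv2.imread('pics/w2.png'),(400,300)),cv2.resize(cv2.imread('pics/s2.png')[110:270,200:413],(400,300))]))
g=bw(-117,40,55); rows(g-59*rf(20).apply([0,0,1]),rf(20),3)
E
```

```text
t 5.75 tcp [416.5 206.2 145. ] rpy [-3.141  0.345  3.038] tipBin [-109.9   39.8   71.6] graspBin [-116.4   39.8   89.5] F [-0.3  0.1  0.8] op 0.5482753103911152
[ 0.384  0.477  2.225 -0.881  0.207 -0.237]
0.069 0.000 0.179 -0.005 -0.008 -0.011; 0.070 0.000 0.179 -0.005 -0.008 -0.011; 0.070 0.000 0.179 -0.005 -0.008 -0.011
```

View pics/m2.png

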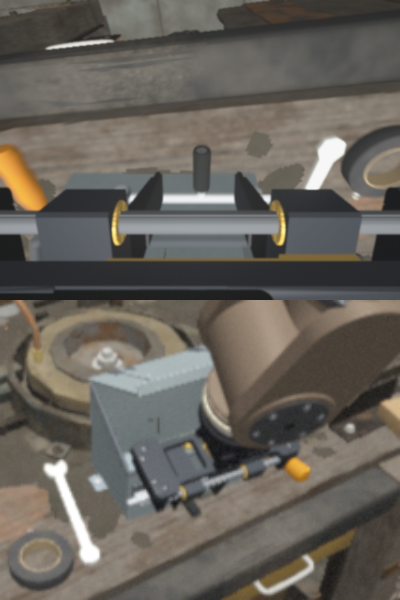

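Fingers straddle the handle (202,165 in the wrist half), well centred. Tilt eases to 14° to keep joint 4 off its limit.

```bash
python3 - <<'E'
from h import *
g=bw(-116,40,55); rows(g-59*rf(14).apply([0,0,1]),rf(14),3)
E
```

```text
0.030 0.001 0.183 -0.004 0.192 -0.011; 0.024 0.000 0.184 -0.004 0.192 -0.011; 0.018 0.000 0.184 -0.004 0.192 -0.011
```

Call:
send_rows(series="0.03 0 0.18 0 0.19 -0.01; 0.024 0 0.18 0 0.19 -0.01; 0.018 0 0.18 0 0.19 -0.01; 0 0 0 0 0 0")

```text
t: 6.25
eef_pos: [422.1, 206.1, 116.9]
tcp_rot: [3.14, 0.25, 3.042]
ft_force: [-0.3, -0.4, 0.2]
opening: 0.549
grip_force: 0.0
```

```bash
python3 - <<'E'
from h import *
st(); print(env.state()['joints'].round(3))
E
```

```text
t 6.25 tcp [422.1 206.1 116.9] rpy [3.14  0.25  3.042] tipBin [-111.5   40.6   41.3] graspBin [-116.2   40.5   59.7] F [-0.3 -0.4  0.2] op 0.5487746959130074
[ 0.358  0.541  2.196 -0.548  0.209 -0.587]
```

Call:
send_rows(series="0 0 0.07 0 0 0; 0 0 0 0 0 0")

```text
t: 6.5
eef_pos: [422.6, 206.3, 112.3]
tcp_rot: [3.14, 0.25, 3.043]
ft_force: [-0.0, 0.0, -0.1]
opening: 0.549
grip_force: 0.0
```

Call:
send_rows(series="0 0 0 0 0 0; 0 0 0 0 0 0; 0 0 0 0 0 0; 0 0 0 0 0 0", fingers=0)

```text
t: 7.0
eef_pos: [422.6, 206.3, 111.9]
tcp_rot: [3.14, 0.25, 3.043]
ft_force: [-1.5, 13.2, 0.4]
opening: 0.187
grip_force: 7.1
```

```bash
python3 - <<'E'
from h import *
st(); print(env.state()['joints'].round(3),env.state()['grip_force'])
# arc: bin yz about pivot (-30,55)+; from angle 0, in tool frame
s=env.state(); R=Ro.from_euler('xyz',s['tcp_rot'])
Rb=Ro.from_euler('z',W)
a=np.linspace(0,1.69,15); o=[]
for i in range(14):
    d=70*np.array([0,np.cos(a[i+1])-np.cos(a[i]),np.sin(a[i+1])-np.sin(a[i])])
    o.append(' '.join(f'{v:.3f}' for v in R.inv().apply(Rb.apply(d))/60))
print('\n'.join(o))
E
```

```text
t 7.0 tcp [422.6 206.3 111.9] rpy [3.14  0.25  3.043] tipBin [-111.    40.8   36.4] graspBin [-115.7   40.8   54.8] F [-1.5 13.2  0.4] op 0.1874051979205257
[ 0.358  0.552  2.198 -0.579  0.198 -0.556] 7.05282524228096
-0.035 -0.008 -0.136
-0.034 -0.025 -0.134
-0.033 -0.042 -0.130
-0.032 -0.058 -0.124
-0.030 -0.073 -0.117
-0.027 -0.087 -0.108
-0.025 -0.099 -0.097
-0.022 -0.111 -0.084
-0.018 -0.120 -0.071
-0.014 -0.128 -0.056
-0.011 -0.134 -0.041
-0.006 -0.138 -0.025
-0.002 -0.140 -0.009
0.002 -0.141 0.008
```

Call:
send_rows(series="0 0.03 0 0 0 0; 0 0 0 0 0 0; 0 0 0 0 0 0")

```text
t: 7.38
eef_pos: [422.9, 208.4, 111.9]
tcp_rot: [3.139, 0.25, 3.043]
ft_force: [-0.9, 6.1, -1.6]
opening: 0.14
grip_force: 29.9
```

Call:
send_rows(series="-0.035 -0.008 -0.136 0 0 0; -0.034 -0.025 -0.134 0 0 0; -0.033 -0.042 -0.13 0 0 0; 0 0 0 0 0 0")

```text
t: 7.88
eef_pos: [422.3, 204.3, 137.3]
tcp_rot: [3.138, 0.252, 3.043]
ft_force: [-5.4, 12.9, 3.5]
opening: 0.139
grip_force: 30.0
```

Call:
send_rows(series="-0.032 -0.038 -0.124 0 0 0; -0.03 -0.073 -0.117 0 0 0; -0.027 -0.087 -0.108 0 0 0; -0.025 -0.099 -0.097 0 0 0; 0 0 0 0 0 0")

```text
t: 8.5
eef_pos: [421.1, 187.1, 165.9]
tcp_rot: [3.136, 0.255, 3.043]
ft_force: [-10.0, 21.7, 18.6]
opening: 0.138
grip_force: 30.0
```

```bash
python3 - <<'E'
from h import *
save('wrist','w3');save('scene','s3'); st(); print(env.state()['joints'].round(3))
cv2.imwrite('pics/m3.png',np.hstack([cv2.resize(cv2.imread('pics/w3.png'),(400,300)),cv2.resize(cv2.imread('pics/s3.png')[110:270,200:413],(400,300))]))
E
```

```text
t 8.6 tcp [421.1 187.3 165.7] rpy [3.136 0.254 3.043] tipBin [-110.3   22.    90.3] graspBin [-115.1   21.9  108.6] F [-9.9 20.5 20.4] op 0.14049866780489315
[ 0.316  0.428  2.186 -0.325  0.307 -0.858]
```

View pics/m3.png

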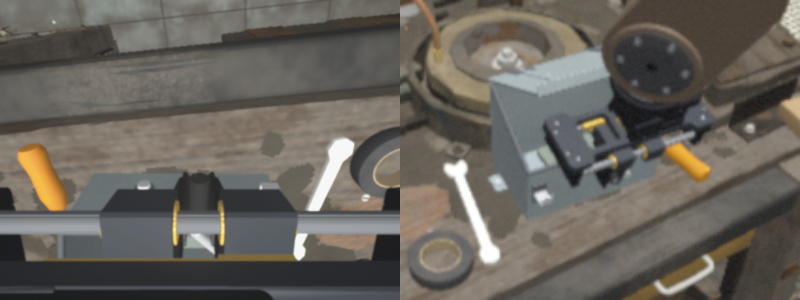

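Call:
send_rows(series="-0.008 0.035 -0.032 0 0 0; 0 0 0 0 0 0")

```text
t: 8.85
eef_pos: [421.2, 187.6, 166.3]
tcp_rot: [3.14, 0.25, 3.043]
ft_force: [3.6, -1.3, -3.0]
opening: 0.137
grip_force: 30.0
```

Call:
send_rows(series="-0.028 -0.134 -0.109 0 0 0; -0.022 -0.15 -0.088 0 0 0; -0.017 -0.161 -0.065 0 0 0; 0 0 0 0 0 0")

```text
t: 9.35
eef_pos: [418.1, 160.9, 182.6]
tcp_rot: [3.14, 0.25, 3.042]
ft_force: [-2.2, 2.0, 3.9]
opening: 0.138
grip_force: 30.0
```

Call:
send_rows(series="-0.01 -0.17 -0.041 0 0 0; -0.004 -0.174 -0.016 0 0 0; 0 0 0 0 0 0")

```text
t: 9.72
eef_pos: [415.9, 140.5, 185.9]
tcp_rot: [3.141, 0.249, 3.042]
ft_force: [-2.2, 0.5, 4.2]
opening: 0.142
grip_force: 30.0
```

Call:
send_rows(series="0 -0.1 0 0 0 0; 0 0 0 0 0 0")

```text
t: 9.98
eef_pos: [415.3, 134.9, 185.7]
tcp_rot: [3.14, 0.249, 3.043]
ft_force: [-3.0, 1.3, 1.5]
opening: 0.139
grip_force: 30.0
```

Feel for the stop.

Call:
send_rows(series="0 -0.05 0 0 0 0; 0 0 0 0 0 0")

```text
t: 10.22
eef_pos: [415.0, 132.3, 185.7]
tcp_rot: [3.139, 0.25, 3.043]
ft_force: [-3.6, 10.8, 0.9]
opening: 0.139
grip_force: 30.0
```

Call:
send_rows(series="0 -0.04 0 0 0 0; 0 0 0 0 0 0")

```text
t: 10.48
eef_pos: [415.0, 131.4, 185.9]
tcp_rot: [3.137, 0.251, 3.043]
ft_force: [-6.5, 35.7, -1.8]
opening: 0.14
grip_force: 30.0
```

```bash
python3 - <<'E'
from h import *
st(); print(env.state()['joints'].round(3))
E
```

```text
t 10.475 tcp [415.  131.4 185.9] rpy [3.137 0.251 3.043] tipBin [-111.1  -34.2  110.3] graspBin [-115.8  -34.3  128.7] F [-6.5 35.7 -1.8] op 0.14022109339256594
[ 0.184  0.358  2.229 -0.21   0.317 -1.098]
```

At the stop, with the force rising and y as expected. Relieve the force, then open.

Call:
send_rows(series="0 0.045 0 0 0 0; 0 0 0 0 0 0")

```text
t: 10.72
eef_pos: [415.1, 132.4, 185.9]
tcp_rot: [3.14, 0.25, 3.044]
ft_force: [-3.5, 8.7, 0.8]
opening: 0.138
grip_force: 30.0
```

Call:
send_rows(series="0 0 0 0 0 0; 0 0 0 0 0 0; 0 0 0 0 0 0", fingers=0.45)

```text
t: 11.1
eef_pos: [415.4, 131.9, 185.9]
tcp_rot: [3.14, 0.25, 3.043]
ft_force: [-0.7, -0.2, 0.2]
opening: 0.4
grip_force: 0.0
```

Call:
send_rows(series="0 0 -0.3 0 0 0; 0 0 -0.4 0 0 0; 0 0 0 0 0 0")

```text
t: 11.48
eef_pos: [405.1, 133.0, 227.7]
tcp_rot: [3.139, 0.252, 3.043]
ft_force: [0.3, -0.5, -0.6]
opening: 0.448
grip_force: 0.0
```

```bash
python3 - <<'E'
from h import *
save('wrist','w4');save('scene','s4'); st(); print(env.state()['joints'].round(3))
cv2.imwrite('pics/m4.png',np.hstack([cv2.resize(cv2.imread('pics/w4.png'),(400,300)),cv2.resize(cv2.imread('pics/s4.png')[110:270,200:413],(400,300))]))
E
```

```text
t 11.575 tcp [405.  132.9 226.4] rpy [3.14  0.25  3.043] tipBin [-121.3  -34.   150.8] graspBin [-126.   -34.   169.3] F [-0.3 -0.5 -0.8] op 0.4490466385765206
[ 0.194  0.266  2.202 -0.166  0.438 -1.136]
```

View pics/m4.png

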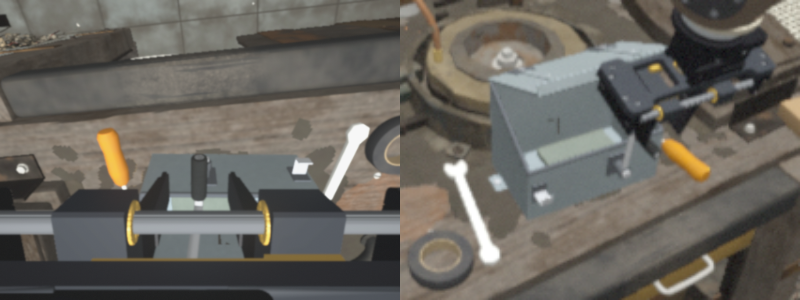

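The rod stands upright on its stop and the handle is free at (200,175). Next: back up, close the fingers and go above the socket.

```bash
python3 - <<'E'
from h import *
s=env.state(); R0=Ro.from_euler('xyz',s['tcp_rot'])
A=s['eef_pos']+R0.apply([0,0,-120]); rows(A,R0,2)
B=bw(-60,-40,275)+[0,0,78]; rows(B,rf(0),3,A,R0); print(A,B)
E
```

```text
-0.000 0.000 -1.000 0.000 0.000 0.000; -0.000 0.000 -1.000 0.000 0.000 0.000
-0.608 -0.032 0.096 0.003 0.478 -0.001; -0.614 -0.032 0.045 0.003 0.478 -0.001; -0.616 -0.032 -0.006 0.003 0.478 -0.001
[375.40094249 135.68305567 342.67472841] [484.68304001 119.14587799 353.        ]
```

Call:
send_rows(series="0 0 -1 0 0 0; 0 0 -1 0 0 0; 0 0 0 0 0 0; 0 0 0 0 0 0", fingers=0)

```text
t: 12.08
eef_pos: [375.3, 135.7, 342.0]
tcp_rot: [3.141, 0.249, 3.043]
ft_force: [-0.1, -0.3, -0.3]
opening: 0.086
grip_force: 0.0
```

Call:
send_rows(series="-0.61 -0.03 0.09 0 0.48 0; -0.61 -0.03 0.045 0 0.48 0; -0.62 -0.03 0 0 0.48 0; 0 0 0 0 0 0")

```text
t: 12.58
eef_pos: [487.2, 118.8, 350.1]
tcp_rot: [3.141, -0.006, 3.042]
ft_force: [-0.4, 0.6, -0.4]
opening: 0.007
grip_force: 0.0
```

```bash
python3 - <<'E'
from h import *
st(); print(env.state()['joints'].round(3)); save('top','t5');save('wrist','w5');save('scene','s5')
cv2.imwrite('pics/m5.png',np.hstack([cv2.resize(cv2.imread('pics/w5.png'),(400,300)),cv2.resize(cv2.imread('pics/s5.png')[110:270,200:413],(400,300))]))
E
```

```text
t 12.575 tcp [487.2 118.8 350.1] rpy [ 3.141 -0.006  3.042] tipBin [-57.9 -40.1 272.1] graspBin [-57.8 -40.1 291.1] F [-0.4  0.6 -0.4] op 0.007171431169189072
[ 0.107  0.256  1.772  0.002  1.12  -1.365]
```

View pics/m5.png

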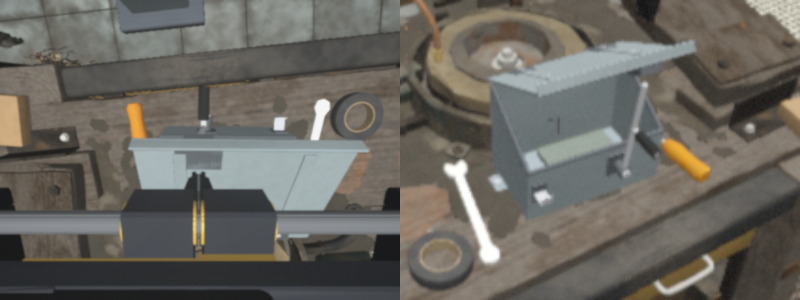

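Rod upright at (640,130) in the scene half, and the tip lines up with the socket patch at (203,160). Go down.

Call:
send_rows(series="0 0 0.35 0 0 0; 0 0 0.3 0 0 0; 0 0 0.1 0 0 0; 0 0 0.05 0 0 0; 0 0 0 0 0 0")

```text
t: 13.35
eef_pos: [484.6, 119.7, 305.5]
tcp_rot: [3.14, -0.001, 3.044]
ft_force: [0.4, -0.0, 0.3]
opening: 0.007
grip_force: 0.0
```

Call:
send_rows(series="0 0 0.05 0 0 0; 0 0 0.05 0 0 0; 0 0 0.05 0 0 0; 0 0 0 0 0 0")

```text
t: 13.85
eef_pos: [484.6, 119.6, 295.9]
tcp_rot: [3.14, -0.002, 3.043]
ft_force: [-0.1, 0.0, 0.1]
opening: 0.006
grip_force: 0.1
```

Call:
send_rows(series="0.01 0 0.05 0 0 0; 0.01 0 0.05 0 0 0; 0 0 0 0 0 0")

```text
t: 14.22
eef_pos: [483.3, 119.8, 289.9]
tcp_rot: [3.14, -0.002, 3.043]
ft_force: [0.4, 0.2, 0.4]
opening: 0.004
grip_force: 0.0
```

Call:
send_rows(series="0.01 0 0.05 0 0 0; 0.01 0 0.05 0 0 0; 0 0 0 0 0 0")

```text
t: 14.6
eef_pos: [482.2, 119.9, 283.9]
tcp_rot: [3.14, -0.002, 3.043]
ft_force: [-0.4, -1.0, 0.2]
opening: 0.007
grip_force: 0.0
```

Call:
send_rows(series="0.01 0 0.05 0 0 0; 0.01 0 0.03 0 0 0; 0 0 0 0 0 0")

```text
t: 14.98
eef_pos: [481.0, 120.0, 279.2]
tcp_rot: [3.14, -0.002, 3.043]
ft_force: [-0.1, -0.1, 0.1]
opening: 0.004
grip_force: 0.0
```

```bash
python3 - <<'E'
from h import *
st(); d=save('wrist','w6');save('scene','s6')
c=cloud(d); b=(c-BO)@Ro.from_euler('z',W).as_matrix()
m=(b[...,0]>-75)&(b[...,0]<0)&(b[...,1]>20)&(b[...,1]<90)&(b[...,2]>155)&(d['z_map']>0)
if m.sum()>50:
    k=np.polyfit(b[m][:,0],b[m][:,2],1); print(m.sum(),k,'s',np.arctan(-k[0]),'z at -60',np.polyval(k,-60))
cv2.imwrite('pics/m6.png',np.hstack([cv2.resize(cv2.imread('pics/w6.png'),(400,300)),cv2.resize(cv2.imread('pics/s6.png')[110:270,200:413],(400,300))]))
E
```

```text
t 14.975 tcp [481.  120.  279.2] rpy [ 3.140e+00 -2.000e-03  3.043e+00] tipBin [-63.9 -39.4 201.2] graspBin [-63.9 -39.4 220.2] F [-0.1 -0.1  0.1] op 0.004292333733401725
6984 [ -0.66907624 165.45224922] s 0.5896689150127031 z at -60 205.59682362265656
```

View pics/m6.png

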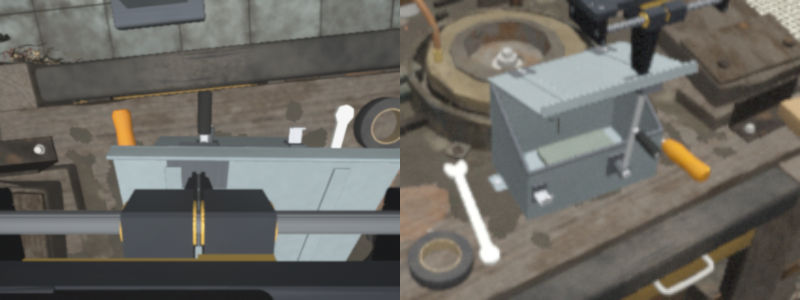

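The lid has swung down visibly in the scene half and its socket is close to the rod's end at (640,95). Keep going in small steps.

Call:
send_rows(series="0.01 0 0.04 0 0 0; 0.01 0 0.03 0 0 0; 0 0 0 0 0 0")

```text
t: 15.45
eef_pos: [479.9, 120.2, 275.4]
tcp_rot: [3.14, -0.001, 3.043]
ft_force: [-1.2, 0.2, 5.0]
opening: 0.003
grip_force: 1.9
```

Call:
send_rows(series="0 0 0.03 0 0 0; 0 0 0 0 0 0")

```text
t: 15.7
eef_pos: [479.8, 120.2, 274.5]
tcp_rot: [3.14, -0.001, 3.043]
ft_force: [-5.8, -0.7, 17.1]
opening: 0.005
grip_force: 7.4
```

Call:
send_rows(series="0 0 0.03 0 0 0; 0 0 0 0 0 0")

```text
t: 15.95
eef_pos: [479.7, 120.2, 273.9]
tcp_rot: [3.14, 0.0, 3.044]
ft_force: [-9.6, -1.6, 31.8]
opening: 0.004
grip_force: 14.0
```

Firm contact at the expected height. Lift off and check.

Call:
send_rows(series="0 0 -0.1 0 0 0; 0 0 -0.5 0 0 0; 0 0 -1 0 0 0; 0.5 0 -0.8 0 0 0; 0 0 0 0 0 0")

```text
t: 16.58
eef_pos: [449.5, 123.1, 418.7]
tcp_rot: [3.139, 0.004, 3.044]
ft_force: [0.2, 0.2, -0.7]
opening: 0.002
grip_force: 0.0
```

Call:
send_rows(series="0 -0.8 0 0 0 0; 0 -0.8 0 0 0 0; 0 -0.8 0 0 0 0; 0 -0.8 0 0 0 0; 0 0 0 0 0 0")

```text
t: 17.2
eef_pos: [431.3, -70.7, 414.0]
tcp_rot: [3.14, -0.003, 3.039]
ft_force: [-0.9, 0.2, 0.9]
opening: 0.004
grip_force: 0.0
```

```bash
python3 - <<'E'
from h import *
st(); d=save('top','t7');save('scene','s7')
c=cloud(d); b=(c-BO)@Ro.from_euler('z',W).as_matrix()
m=(b[...,0]>-80)&(b[...,0]<40)&(b[...,1]>-85)&(b[...,1]<85)&(b[...,2]>150)&(b[...,2]<230)
k=np.polyfit(b[m][:,0],b[m][:,2],1); print(m.sum(),k,'s',np.arctan(-k[0]),'want .312; z at -78',np.polyval(k,-78))
cv2.imwrite('pics/m7.png',np.hstack([cv2.resize(cv2.imread('pics/t7.png')[130:250,220:380],(400,300)),cv2.resize(cv2.imread('pics/s7.png')[120:240,230:390],(400,300),interpolation=cv2.INTER_CUBIC)]))
E
```

```text
t 17.2 tcp [431.3 -70.7 414. ] rpy [ 3.140e+00 -3.000e-03  3.039e+00] tipBin [ -94.9 -234.   336. ] graspBin [ -94.8 -234.   355. ] F [-0.9  0.2  0.9] op 0.004009609116732788
4383 [ -0.31771752 174.79782854] s 0.3076311110100671 want .312; z at -78 199.57979515835243
```

View pics/m7.png

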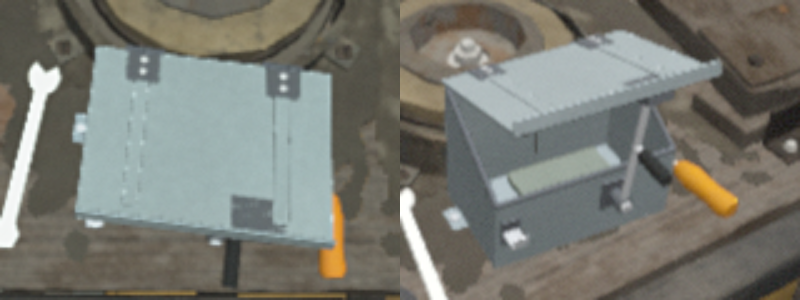

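The lid slope measures 0.308 (0.312 wanted), the rod is upright with its end under the lid at (645,105), and the robot is clear.

```bash
python3 -c "
from cell import env; print(env.job_done())"
```

```text
the job is handed in; nothing more can be done
None
```

The prop rod is up against its stop and the lid rests on its end, at a measured slope of 0.308 rad against the 0.312 expected; the arm was clear and the job was handed in at about 17 s, with no verdict returned.

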